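# Sugar tins: the started one into the condiment rack, the full one held up

## Robot

A 6-joint arm with a two-finger parallel gripper is mounted at the origin on a cart in front of the work surface, level with it; the furniture and walls round the work are solid. World frame = base frame: x ahead of the robot, y to its left, z up, the work surface at z = 0. Lengths are in m, angles in rad, forces in N, time in s.
With the tool pointing down it reaches from about 0.35 to 0.975 m from the base axis. Payload 4.9 kg.
Tool frame: the origin (TCP) lies on the front face of the gripper's body, between the roots of the fingers; the fingertips stand ctrl.tip_extent ahead of it and the grasp point (between the pads) lies 54 mm ahead of it (ctrl.tip_extent is the distance from the TCP to the fingertips, in m); z points along the fingers, y is the line along which they close (so a half turn about z gives the same grasp; the last joint's range is limited). The gripper opens to 85 mm and grips with 20 to 120 N. Pads are 22 mm wide; open, the fingers measure 114 mm over their backs; the gripper's body (76 mm by 85 mm) begins 54 mm behind the grasp point. The pads swing forward as they close: fully open they stand 13 mm farther back than shut.
Start: joints at [1, 0.053, 1.613, -0, 1.476, -0.119], TCP at [0.273, 0.562, 0.304] pointing down, gripper open.
Joint ranges: [-3.01, 3.01], [-1.01, 2.22], [0.06, 2.58], [-1.02, 4.17], [0.09, 2.62], [-3.14, 3.14]. Speed limits (rad/s): [2.57, 2.57, 3.14, 3.14, 3.14, 3.14].

## Interface

Orientations are given as a rotation vector (axis times angle).
In Python, from station import ctrl gives the robot as it stands.
- The arm moves only by the tool apply_moves, never from a script. Its argument "rows" is one flat list of numbers, 6 for each row, row after row: the shift along the tool's x, y, z normalised to -1 to 1, where 1 is 0.6 m, then the turn, a rotation vector about the tool's x, y, z normalised to -1 to 1, where 1 is 90 degrees. A call has 1 to 20 rows; each row is the pose to reach, as a shift and turn from the pose commanded when the call began, along the tool's axes at that moment; what a row does not reach only later rows make up. A row lasts 1/10 s, in which the tool goes at most 50 mm and 8.59 degrees, less where a joint would pass 70% of its speed; a pose out of reach is approached as far as the arm can. A call with a number of a shift or a turn outside -1 to 1 is refused whole. A call with a gripper value outside its range is refused whole. "grip" is the opening, from 0 (shut) to 1 (fully open), set as the call begins (left out, the last holds). The fingers move at their own pace and stop on an object; "grip_force" is the grip in N (left out, the last holds). Time passes only in rows, so rows that repeat a pose let the fingers close. It gives the time, the measured TCP pose, the force, the opening and the grip force at its end, in the units of the state.
- ctrl.get_obs(): the state, without advancing time (a new reading comes with each control period).
- ctrl.get_image(name): name is "scene" or "side" or "wrist"; returns (picture, depth): 480x640x3 uint8, blue, green, red; 480x640 float32, m along the optical axis (not along the pixel's ray), 0 where there is no reading.
- ctrl.camera_model(name): a dict with "mtx" (3x3 intrinsics, pixels), "k1" (the pictures are not rectified: a ray, as slopes to the right and down, at radius r is drawn at 1 + k1 r^2 times it, then the intrinsics apply), "R" (3x3) and "t" (3): a world point X has camera coordinates R X + t; the wrist camera has in their place "tool_from_camera" (4x4, takes a point from camera to tool coordinates, whose origin is the TCP and whose axes are the flange's). Camera axes: x right, y down, z forward; pixel columns grow to the right and rows downward; lengths in m; the calibration is good to about 2 mm. A picture is of the moment at which its call begins: read the wrist's pose just before it. camera_model takes no time and is no camera call.
- ctrl.finish_job(): hands the job in; it is judged then, once.
The state is a dict: "t": time; "q": joint angles; "dq": joint speeds; "effort": joint torques, N m; "tool_pos": TCP position; "tool_rot": TCP orientation; "contact_force": force on the tool from outside, world axes, zero at the start; "wrist_torque": the same for the moment, N m; "opening": finger opening in m; "grip_force": force on a finger pad.
Only numpy, scipy, OpenCV 4.12 (cv2) and the standard library are available. Lean on these libraries where they do the work, as an engineer would, in place of code of your own. Each camera call takes 0.05 s, during which the arm holds its last target. There are 200 camera calls.

## Task

The three closed sugar tins on the worktop look alike, so heft them to tell them apart. Stand the lightest, which is to be used up first, upright and fully down in the free well of the wooden condiment rack, leave the middle one standing on the worktop, and finish by holding the heaviest upright in the gripper, a good 15 cm above the front part of the worktop, for me to take to the pantry; do not let go of it. Keep the tins upright, do not drop any, and do not disturb the salt, the spice jar or the mug.

Things in the scene. Friction and masses are not known exactly. Their poses are not given: they have to be found in the camera images.
- tin_a: one of three closed sugar tins that look alike: blue cylinder, paper band, steel lid that stays on; 64 mm across, 110 mm high, straight rigid sides to grip anywhere. Origin: centre of its underside, z up its axis. Weight not visible: the three weigh 0.08 to 0.6 kg, any two differ by at least 0.1 kg; feel which is which
- tin_b: one of three closed sugar tins that look alike: blue cylinder, paper band, steel lid that stays on; 64 mm across, 110 mm high, straight rigid sides to grip anywhere. Origin: centre of its underside, z up its axis. Weight not visible: the three weigh 0.08 to 0.6 kg, any two differ by at least 0.1 kg; feel which is which
- tin_c: one of three closed sugar tins that look alike: blue cylinder, paper band, steel lid that stays on; 64 mm across, 110 mm high, straight rigid sides to grip anywhere. Origin: centre of its underside, z up its axis. Weight not visible: the three weigh 0.08 to 0.6 kg, any two differ by at least 0.1 kg; feel which is which
- rack: condiment rack, fixed: two wooden boards 100 mm (its x) by 280 mm (its y) on brass dowels, upper face 50 mm above the worktop. Origin: centre of its underside. Three wells in a row along its y: free one for a tin at y = -88 mm, salt shaker's at +28, spice jar's at +95. Fingers closing along the rack's x clear these best
- well_floor (a point): centre of the free well's floor, 14 mm above the worktop; axes as the rack's. The well is a 68 mm round hole through the 14 mm upper board, 3 mm chamfer at the mouth; a tin fully down rests on this floor and stands 74 mm above the upper board
- well_mouth (a point): centre of the free well's mouth, level with the upper board's upper face, 50 mm above the worktop
- salt: salt shaker standing in the rack, 44 mm across, 90 mm high, origin at the centre of its underside; leave it alone
- spice: spice jar with a red cap standing in the rack, 45 mm across, 106 mm high, origin at the centre of its underside; leave it alone
- white_mug: cream mug in front of the sink, 84 x 122 x 106 mm high, origin at the middle of its underside, handle towards its -y; leave it alone

How it is judged:
By the outcome, as a careful person would: the job done as asked, in the order asked, and still so for the second after the job is handed in, while the arm keeps its last pose, push and grip.
It also fails if it takes over 72 s, if anything falls off the work surface, if the arm or the gripper's body presses on something with over 40 N, if the wrist force passes 120 N, or if a joint passes its speed limit or range.

## Working session

There is one attempt and no reset: what is moved stays moved. The work goes in short steps, Python scripts to look and compute and a tool call to move; the robot and the scene stay as the last step left them, time stands still between calls to the robot, and variables do not carry over. Pictures are saved under pics/ and viewed, at most 10 in all, crops included, and the job is handed in when it is done.

Besides the shell and the picture viewer there is one more tool, called after "Request:" as name(argument=value, ...) on one line, values as JSON. apply_moves: Moves the arm, as the interface text tells. Its arguments: {"type":"object","properties":{"rows":{"type":"array","items":{"type":"number"}},"grip":{"type":"number"},"grip_force":{"type":"number"}},"required":["rows"]}

```bash
mkdir -p pics; ls
python3 - <<'E'
from station import ctrl
import cv2,numpy as np
o=ctrl.get_obs();print({k:np.round(v,3) for k,v in o.items()},ctrl.tip_extent)
for n in("scene","side"):
    im,d=ctrl.get_image(n);cv2.imwrite(f"pics/{n}0.png",im);np.save(f"pics/{n}0.npy",d)
    m=ctrl.camera_model(n);print(n,m)
print(ctrl.camera_model("wrist"))
E
```

```text
pics
{'t': np.float64(0.0), 'q': array([ 1.   ,  0.053,  1.614, -0.   ,  1.476, -0.119]), 'dq': array([-0.   ,  0.001,  0.001,  0.001,  0.001, -0.003]), 'effort': array([ 2.0000e-03, -3.9368e+01, -3.7018e+01,  0.0000e+00,  7.0000e-03,
        0.0000e+00]), 'tool_pos': array([0.273, 0.562, 0.303]), 'tool_rot': array([-7.030e-01, -3.061e+00,  3.000e-03]), 'contact_force': array([-0.561, -0.275,  0.014]), 'wrist_torque': array([-0.045, -0.018, -0.009]), 'grip_force': np.float64(0.0), 'opening': np.float64(0.085)} 0.0726
scene {'mtx': array([[571.81245636,   0.        , 326.70080052],
       [  0.        , 571.81245636, 235.64861038],
       [  0.        ,   0.        ,   1.        ]]), 'k1': -0.14599358597606518, 'R': array([[ 0.86074062, -0.50868072,  0.01922245],
       [-0.37031122, -0.65162168, -0.66201117],
       [ 0.34927808,  0.56270162, -0.74924743]]), 't': array([-0.39696988,  0.29539796,  1.2809076 ])}
side {'mtx': array([[435.63243094,   0.        , 314.0319966 ],
       [  0.        , 435.63243094, 236.22229189],
       [  0.        ,   0.        ,   1.        ]]), 'k1': -0.04881951916029014, 'R': array([[ 0.98038611, -0.19706772, -0.00271689],
       [-0.10078874, -0.48946921, -0.86617638],
       [ 0.16936558,  0.84946113, -0.49973102]]), 't': array([-0.48686226,  0.13792843,  0.73673893])}
{'mtx': array([[412.16868955,   0.        , 318.39460075],
       [  0.        , 412.16868955, 237.55821349],
       [  0.        ,   0.        ,   1.        ]]), 'k1': -0.022676098299309947, 'tool_from_camera': array([[ 5.92418170e-04, -9.47323370e-01, -3.20278132e-01,
         8.17432488e-02],
       [ 9.99999768e-01,  6.68451483e-04, -1.27456967e-04,
        -7.21777040e-04],
       [ 3.34833355e-04, -3.20277982e-01,  9.47323547e-01,
        -7.09132306e-02],
       [ 0.00000000e+00,  0.00000000e+00,  0.00000000e+00,
         1.00000000e+00]])}
```

View pics/scene0.png

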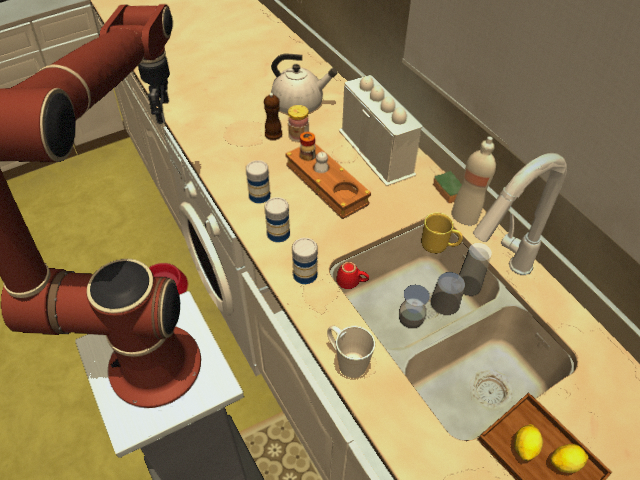

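View pics/side0.png

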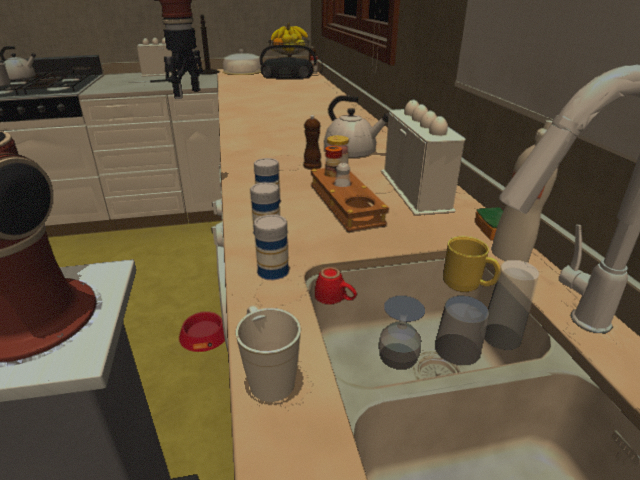

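The scene view shows three tins with lids near (257,167), (276,205) and (304,246). The rack's free well is near (346,188), the salt near (321,160) and the spice jar near (308,146). The side view agrees. I'll measure them from the depth readings.

```bash
cat > h.py <<'E'
import cv2,numpy as np
from station import ctrl
from scipy.spatial.transform import Rotation as Ro
def rays(m):
    v,u=np.mgrid[0:480,0:640]
    p=np.stack([u,v],-1).reshape(-1,1,2).astype(float)
    return cv2.undistortPoints(p,m["mtx"],np.array([m["k1"],0,0,0])).reshape(480,640,2)
def cloud(m,d,R,t):  # world = R c + t
    r=rays(m);c=np.dstack([r[...,0]*d,r[...,1]*d,d]);return c@R.T+t
def fixed(n,d):
    m=ctrl.camera_model(n);R=m["R"].T;return cloud(m,d,R,-R@m["t"])
def wrist(d,o):
    m=ctrl.camera_model("wrist");T=m["tool_from_camera"];R=Ro.from_rotvec(o["tool_rot"]).as_matrix()
    return cloud(m,d,R@T[:3,:3],R@T[:3,3]+o["tool_pos"])
def circ(p):  # algebraic circle fit
    A=np.c_[2*p,np.ones(len(p))];s=np.linalg.lstsq(A,(p**2).sum(1),rcond=None)[0]
    return s[:2],np.sqrt(s[2]+s[:2]@s[:2])
E
python3 - <<'E'
from h import *
for n,boxes,rb in(("scene",[(257,167),(276,205),(304,246)],(280,135,375,220)),("side",[(266,166),(265,192),(271,226)],(305,160,390,235))):
    im=cv2.imread(f"pics/{n}0.png");d=np.load(f"pics/{n}0.npy");P=fixed(n,d)
    for u,v in boxes:
        s=np.s_[v-14:v+15,u-18:u+19];q=P[s].reshape(-1,3);ok=(d[s].ravel()>0)&(abs(q[:,2]-.11)<.006)
        q=q[ok];c,r=cv2.minEnclosingCircle(q[:,:2].astype(np.float32));print(n,len(q),np.round(q.mean(0),3),np.round(c,3),round(r,3))
    u0,v0,u1,v1=rb;q=P[v0:v1,u0:u1].reshape(-1,3);col=im[v0:v1,u0:u1].reshape(-1,3).astype(int)
    ok=(abs(q[:,2]-.05)<.005)&(col[:,2]-col[:,0]>50);q=q[ok]
    print("rack",cv2.minAreaRect(q[:,:2].astype(np.float32)*1000),np.round(q.mean(0),3))
    for nm,lo,hi in(("salt",.075,.093),("spice",.098,.11)):
        pass
    mug=P[...,2];
    # anything high near
m=P
E
```

```text
scene 254 [0.454 0.371 0.109] [0.455 0.37 ] 0.032
scene 339 [0.434 0.215 0.109] [0.433 0.216] 0.033
scene 403 [0.429 0.056 0.109] [0.429 0.057] 0.033
rack ((646.0692749023438, 318.12420654296875), (105.8154296875, 287.28118896484375), 6.410773754119873) [0.642 0.301 0.05 ]
side 211 [0.45  0.37  0.107] [0.45  0.371] 0.033
side 301 [0.43  0.212 0.107] [0.431 0.214] 0.031
side 467 [0.426 0.054 0.107] [0.425 0.056] 0.031
rack ((641.3029174804688, 316.45281982421875), (100.54261016845703, 282.69677734375), 6.847307205200195) [0.639 0.29  0.048]
```

```bash
cat >> h.py <<'E'
from math import *
YAW=6.6
def go(*ts,yaw=YAW,o=None):
    o=o or ctrl.get_obs();R=Ro.from_rotvec(o["tool_rot"]).as_matrix()
    a=radians(yaw);T=np.array([[-sin(a),cos(a),0],[cos(a),sin(a),0],[0,0,-1.]]).T
    y=np.array([cos(a),sin(a),0]);z=np.array([0,0,-1.]);T=np.c_[np.cross(y,z),y,z]
    w=Ro.from_matrix(R.T@T).as_rotvec()/(pi/2)
    for t in ts: print("row",np.round(np.r_[R.T@(np.array(t)-o["tool_pos"])/.6,w],4).tolist())
E
python3 - <<'E'
from h import *
go((.453,.370,.25))
d=np.load("pics/scene0.npy");P=fixed("scene",d)
q=P[80:190,335:425].reshape(-1,3);k=(q[:,2]>.1)&(q[:,2]<.35);q=q[k];print(q.min(0),q.max(0),np.percentile(q,2,0))
E
```

```text
row [-0.4101, -0.1564, 0.0881, -0.0012, 0.0005, 0.639]
[0.80092297 0.21497739 0.10000257] [1.01036974 0.57604692 0.26497991] [0.80430547 0.22389956 0.10329781]
```

Request:
apply_moves(rows=[-0.41,-0.156,0.088,-0.001,0,0.639,-0.41,-0.156,0.088,-0.001,0,0.639,-0.41,-0.156,0.088,-0.001,0,0.639,-0.41,-0.156,0.088,-0.001,0,0.639,-0.41,-0.156,0.088,-0.001,0,0.639,-0.41,-0.156,0.088,-0.001,0,0.639,-0.41,-0.156,0.088,-0.001,0,0.639,-0.41,-0.156,0.088,-0.001,0,0.639,-0.41,-0.156,0.088,-0.001,0,0.639,-0.41,-0.156,0.088,-0.001,0,0.639], grip=1, grip_force=45)

```text
t: 1.1
tool_pos: [0.4529, 0.3711, 0.2511]
tool_rot: [2.087, 2.348, 0.002]
contact_force: [0.3, 0.1, -0.4]
opening: 0.085
grip_force: 0.0
```

Run:
```python
from h import *
o=ctrl.get_obs();im,d=ctrl.get_image("wrist");cv2.imwrite("pics/w1.png",im);P=wrist(d,o)
print(o["t"],o["tool_pos"],o["dq"].round(3),o["contact_force"])
for c0 in((.453,.370),(.432,.215),(.427,.056)):
    k=(d>0)&(abs(P[...,2]-.11)<.006)&(np.hypot(P[...,0]-c0[0],P[...,1]-c0[1])<.045);q=P[k]
    if len(q)>50: print(len(q),q.mean(0).round(4),cv2.minEnclosingCircle(q[:,:2].astype(np.float32)))
```

```text
1.1 [0.45293245 0.37107482 0.2511133 ] [ 0.004 -0.001 -0.002  0.    -0.002  0.009] [ 0.2838446   0.10176493 -0.42941362]
9429 [0.4532 0.3759 0.1094] ((0.45318084955215454, 0.37398722767829895), 0.031585004180669785)
2387 [0.4289 0.2348 0.1091] ((0.4333341717720032, 0.21855714917182922), 0.031002389267086983)
```

View pics/w1.png

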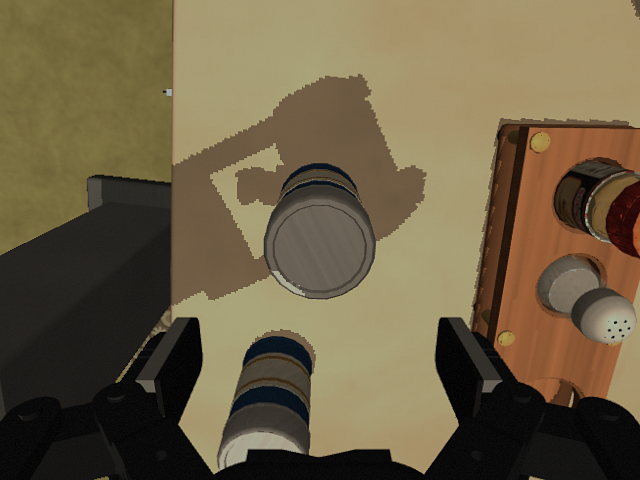

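The tin's lid is at (320,246), centred between the fingers. I'll go down, grip, lift and weigh it.

Request:
apply_moves(rows=[0.002,0,0.08,0,0,0,0.002,0,0.15,0,0,0,0.002,0,0.19,0,0,0,0.002,0,0.202,0,0,0,0.002,0,0.202,0,0,0])

```text
t: 1.65
tool_pos: [0.4527, 0.372, 0.129]
tool_rot: [-2.088, -2.347, 0.001]
contact_force: [0.6, -0.2, 0.0]
opening: 0.0854
grip_force: 0.0
```

Request:
apply_moves(rows=[0,0,0,0,0,0,0,0,0,0,0,0,0,0,0,0,0,0,0,0,0,0,0,0,0,0,0,0,0,0,0,0,0,0,0,0], grip=0, grip_force=45)

```text
t: 2.25
tool_pos: [0.4546, 0.373, 0.1327]
tool_rot: [2.089, 2.345, 0.009]
contact_force: [-0.6, 0.5, 6.2]
opening: 0.0632
grip_force: 49.5
```

Request:
apply_moves(rows=[0,0,-0.02,0,0,0,0,0,-0.05,0,0,0,0,0,-0.07,0,0,0,0,0,-0.08,0,0,0,0,0,-0.08,0,0,0,0,0,-0.08,0,0,0,0,0,-0.08,0,0,0,0,0,-0.08,0,0,0])

```text
t: 3.05
tool_pos: [0.4528, 0.3717, 0.1769]
tool_rot: [-2.09, -2.346, 0.0]
contact_force: [0.4, 0.6, -1.1]
opening: 0.0633
grip_force: 49.5
```

```bash
cat >> h.py <<'E'
def F():
    L=[]
    for _ in range(6): L.append(ctrl.get_obs()["contact_force"]);ctrl.get_image("side")
    o=ctrl.get_obs();print(o["t"],"F",np.mean(L,0).round(2),np.std(L,0).round(2),"tq",o["wrist_torque"].round(2),"op",o["opening"],o["grip_force"],o["tool_pos"].round(4))
E
python3 -c "
from h import *
F()"
```

```text
3.35 F [ 0.25  0.19 -0.93] [0.7  0.58 0.36] tq [-0.05  0.02 -0.02] op 0.06299964052383195 49.51810419559479 [0.4532 0.3719 0.1778]
```

Force reads about -0.93 N (roughly 0.085 kg). The masses differ by at least 0.1 kg and none is below 0.08, so this must be the lightest. I'll carry it off to look at the well, and still heft the other two.

Request:
apply_moves(rows=[0,0,-0.05,0,0,0,0,0,-0.1,0,0,0,0,0,-0.15,0,0,0,0,0,-0.204,0,0,0,-0.03,0.02,-0.204,0,0,0,-0.08,0.053,-0.204,0,0,0,-0.14,0.092,-0.204,0,0,0,-0.2,0.132,-0.204,0,0,0,-0.26,0.171,-0.204,0,0,0,-0.32,0.211,-0.204,0,0,0,-0.38,0.25,-0.204,0,0,0,-0.43,0.283,-0.204,0,0,0,-0.458,0.301,-0.204,0,0,0,-0.458,0.301,-0.204,0,0,0,-0.458,0.301,-0.204,0,0,0])

```text
t: 4.85
tool_pos: [0.6638, 0.1201, 0.3001]
tool_rot: [-2.089, -2.345, -0.002]
contact_force: [0.5, 0.5, -0.3]
opening: 0.0632
grip_force: 49.8
```

Run:
```python
from h import *
F()
o=ctrl.get_obs();im,d=ctrl.get_image("wrist");cv2.imwrite("pics/w2.png",im);np.save("pics/w2.npy",d);P=wrist(d,o)
print(o["tool_pos"],o["tool_rot"])
c0=np.array([.654,.230])
for lo,hi in((.044,.056),):
    k=(d>0)&(abs(P[...,2]-.05)<.006)&(np.hypot(P[...,0]-c0[0],P[...,1]-c0[1])<.12)
    print(k.sum())
    b=k.astype(np.uint8)*255
    cs,h=cv2.findContours(b,cv2.RETR_CCOMP,cv2.CHAIN_APPROX_NONE)
    for c,hh in zip(cs,h[0]):
        if hh[3]>=0 and len(c)>60:
            q=P[c[:,0,1],c[:,0,0]][:,:2];print("hole",len(c),c.mean((0,1)),circ(q),q.mean(0))
q=P[k][:,:2];print(cv2.minAreaRect(q.astype(np.float32)),np.median(P[k][:,2]))
```

```text
5.15 F [ 0.24  0.12 -1.14] [0.29 0.33 0.62] tq [-0.01  0.03  0.05] op 0.0631491105061314 49.82766330242157 [0.6636 0.1207 0.3005]
[0.66361063 0.12068102 0.30054317] [2.08783245 2.34696689 0.00264245]
11082
hole 280 [323.08214286  56.59285714] (array([0.65497021, 0.23009725]), np.float64(0.03387456635790703)) [0.65470426 0.23063778]
((0.6557667255401611, 0.22305406630039215), (0.10062360763549805, 0.08907751739025116), 6.706825256347656) 0.050805772116973874
```

View pics/w2.png

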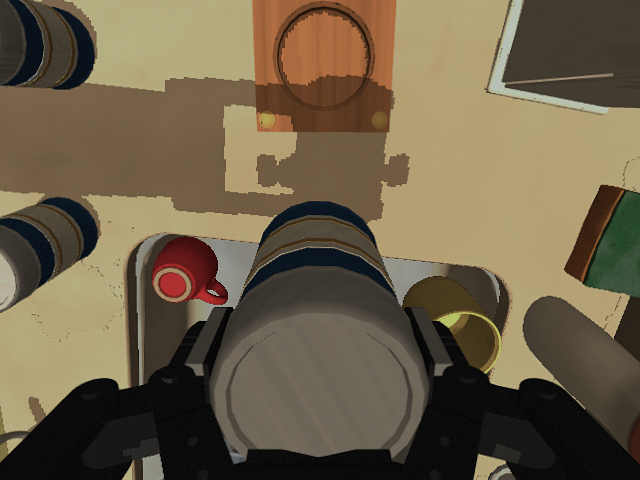

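The picture shows the well at (324,55), with the held tin in the fingers at (320,370). Next I'll measure the held tin's axis with the same camera, so the calibration error cancels out.

Run:
```python
from h import *
o=ctrl.get_obs();d=np.load("pics/w2.npy");P=wrist(d,o)
# edge-of-lid circle at held top height
k=(d>0)&(np.hypot(P[...,0]-o["tool_pos"][0],P[...,1]-o["tool_pos"][1])<.04)
zz=P[k][:,2];h,e=np.histogram(zz,bins=np.arange(.12,.30,.004));zt=e[h.argmax()]+.002;print("lid z",zt)
k2=k&(abs(P[...,2]-zt)<.005)
q=P[k2];print(len(q),np.median(q[:,2]),cv2.minEnclosingCircle(q[:,:2].astype(np.float32)),o["tool_pos"])
A=np.c_[q[:,:2],np.ones(len(q))];print("lid slope",np.linalg.lstsq(A,q[:,2],rcond=None)[0])
# blue side extents: x-range of the tin wall rows
hull=cv2.convexHull(q[:,:2].astype(np.float32))[:,0];print(q.min(0),q.max(0))
up=hull[hull[:,1]>o["tool_pos"][1]];print("arc fit",circ(up.astype(float)))
```

```text
lid z 0.27800000000000014
29852 0.27699151791733256 ((0.6624870300292969, 0.131161168217659), 0.03859386593103409) [0.66370235 0.1204505  0.30054205]
lid slope [-0.00414586  0.0026002   0.27960137]
[0.62419176 0.09987392 0.27300152] [0.70072815 0.15345741 0.28298042]
arc fit (array([0.66452563, 0.11114699]), np.float64(0.042125482555795964))
```

Request:
apply_moves(rows=[0.04,0.002,0,0,0,0,0.1,0.004,0,0,0,0,0.15,0.007,0,0,0,0,0.1815,0.007,0,0,0,0,0.1815,0.007,0.05,0,0,0,0.1815,0.007,0.1,0,0,0,0.1815,0.007,0.15,0,0,0,0.1815,0.007,0.167,0,0,0,0.1815,0.007,0.167,0,0,0,0.1815,0.007,0.167,0,0,0])

```text
t: 6.2
tool_pos: [0.6566, 0.2284, 0.2018]
tool_rot: [2.089, 2.344, 0.005]
contact_force: [0.4, 0.2, -0.5]
opening: 0.0632
grip_force: 49.8
```

Request:
apply_moves(rows=[0,0,0.01,0,0,0,0,0,0.02,0,0,0,0,0,0.03,0,0,0,0,0,0.04,0,0,0,0,0,0.045,0,0,0,0,0,0.045,0,0,0])

```text
t: 6.8
tool_pos: [0.6555, 0.2283, 0.1721]
tool_rot: [-2.089, -2.345, -0.0]
contact_force: [0.2, 0.5, -1.0]
opening: 0.063
grip_force: 49.8
```

Request:
apply_moves(rows=[0,0,0.01,0,0,0,0,0,0.02,0,0,0,0,0,0.028,0,0,0,0,0,0.035,0,0,0,0,0,0.04,0,0,0,0,0,0.04,0,0,0])

```text
t: 7.4
tool_pos: [0.6556, 0.2283, 0.1484]
tool_rot: [-2.09, -2.345, -0.001]
contact_force: [-0.1, 0.6, -0.8]
opening: 0.0631
grip_force: 49.8
```

Request:
apply_moves(rows=[0,0,0.002,0,0,0,0,0,0.004,0,0,0,0,0,0.004,0,0,0])

```text
t: 7.7
tool_pos: [0.656, 0.2284, 0.1469]
tool_rot: [2.09, 2.345, 0.002]
contact_force: [0.2, -0.3, -1.3]
opening: 0.0632
grip_force: 49.8
```

Request:
apply_moves(rows=[0,0,0.003,0,0,0,0,0,0.005,0,0,0,0,0,0.005,0,0,0])

```text
t: 8.0
tool_pos: [0.6563, 0.2285, 0.1467]
tool_rot: [2.089, 2.345, 0.002]
contact_force: [-5.3, -2.4, 9.2]
opening: 0.0631
grip_force: 50.6
```

The tin is on the well floor. I'll release it and retract.

Request:
apply_moves(rows=[0,0,-0.003,0,0,0,0,0,-0.003,0,0,0,0,0,-0.003,0,0,0,0,0,-0.003,0,0,0,0,0,-0.003,0,0,0], grip=1)

```text
t: 8.5
tool_pos: [0.6558, 0.2284, 0.1452]
tool_rot: [2.09, 2.346, 0.002]
contact_force: [-0.3, -0.6, 0.2]
opening: 0.0856
grip_force: 0.0
```

Request:
apply_moves(rows=[0,0,-0.03,0,0,0,0,0,-0.08,0,0,0,0,0,-0.15,0,0,0,0,0,-0.21,0,0,0,0,0,-0.21,0,0,0])

```text
t: 9.0
tool_pos: [0.6587, 0.229, 0.2819]
tool_rot: [2.084, 2.339, 0.021]
contact_force: [0.7, -0.2, 0.3]
opening: 0.0855
grip_force: 0.0
```

Run:
```python
from h import *
F()
o=ctrl.get_obs();im,d=ctrl.get_image("wrist");P=wrist(d,o)
k=(d>0)&(abs(P[...,2]-.124)<.012)&(np.hypot(P[...,0]-.655,P[...,1]-.23)<.045);q=P[k];print("lid",np.median(q[:,2]),q[:,:2].mean(0))
c0=(.432,.216)
go((*c0,.25),(*c0,.13));print(o["dq"])
```

```text
9.3 F [ 0.13 -0.16  0.05] [0.35 0.45 0.39] tq [-0.04  0.04  0.01] op 0.08512250430357435 0.0 [0.655  0.2281 0.2696]
lid 0.12318820708302437 [0.6561094  0.23195001]
row [0.0227, -0.3716, 0.0334, -0.0013, -0.0002, 0.0]
row [0.0226, -0.3712, 0.2334, -0.0013, -0.0002, 0.0]
[ 0.00026861  0.00420771 -0.00012315  0.00097073 -0.00284368 -0.00042677]
```

The lid stands at 0.123 m, so the tin is fully down. With nothing in the gripper the force reads about zero. Next is the second tin.

Request:
apply_moves(rows=[0.023,-0.08,0.01,0,0,0,0.023,-0.16,0.02,0,0,0,0.023,-0.24,0.033,0,0,0,0.023,-0.32,0.033,0,0,0,0.023,-0.371,0.033,0,0,0,0.023,-0.371,0.033,0,0,0,0.023,-0.371,0.033,0,0,0])

```text
t: 10.05
tool_pos: [0.4328, 0.2164, 0.2511]
tool_rot: [2.089, 2.346, 0.002]
contact_force: [0.4, -0.6, -0.1]
opening: 0.0855
grip_force: 0.0
```

Run:
```python
from h import *
o=ctrl.get_obs();im,d=ctrl.get_image("wrist");P=wrist(d,o)
for c0 in((.432,.216),(.427,.056)):
    k=(d>0)&(abs(P[...,2]-.11)<.006)&(np.hypot(P[...,0]-c0[0],P[...,1]-c0[1])<.045);q=P[k]
    if len(q)>50: print(len(q),q.mean(0).round(4),cv2.minEnclosingCircle(q[:,:2].astype(np.float32)))
print(o["tool_pos"])
```

```text
9316 [0.4333 0.2184 0.1094] ((0.43351417779922485, 0.2166234403848648), 0.031425509601831436)
1537 [0.4275 0.0813 0.1088] ((0.4271910786628723, 0.06706149876117706), 0.029896508902311325)
[0.43276276 0.21639207 0.25108851]
```

Request:
apply_moves(rows=[0,0.001,0.08,0,0,0,0,0.001,0.15,0,0,0,0,0.001,0.19,0,0,0,0,0.001,0.2,0,0,0,0,0.001,0.2,0,0,0])

```text
t: 10.6
tool_pos: [0.4343, 0.2164, 0.1308]
tool_rot: [-2.09, -2.345, 0.001]
contact_force: [0.1, 0.7, 0.5]
opening: 0.086
grip_force: 0.0
```

Request:
apply_moves(rows=[0,0,0,0,0,0,0,0,0,0,0,0,0,0,0,0,0,0,0,0,0,0,0,0,0,0,0,0,0,0,0,0,0,0,0,0], grip=0, grip_force=50)

```text
t: 11.2
tool_pos: [0.4352, 0.217, 0.1339]
tool_rot: [2.088, 2.344, 0.008]
contact_force: [-1.7, 0.1, 5.6]
opening: 0.0628
grip_force: 54.7
```

Request:
apply_moves(rows=[0,0,-0.02,0,0,0,0,0,-0.05,0,0,0,0,0,-0.07,0,0,0,0,0,-0.08,0,0,0,0,0,-0.08,0,0,0,0,0,-0.08,0,0,0,0,0,-0.08,0,0,0,0,0,-0.08,0,0,0])

```text
t: 12.0
tool_pos: [0.4333, 0.2164, 0.1786]
tool_rot: [-2.09, -2.345, -0.0]
contact_force: [-0.0, 0.2, -2.6]
opening: 0.0632
grip_force: 55.5
```

```bash
python3 -c "
from h import *
F()"
```

```text
12.3 F [-0.01  0.16 -2.74] [0.42 0.25 0.15] tq [ 0.02  0.01 -0.01] op 0.06334052861491776 55.4521769285202 [0.4337 0.2165 0.1794]
```

This one is about 0.28 kg. I'll set it back down gently.

Request:
apply_moves(rows=[0,0,0.03,0,0,0,0,0,0.055,0,0,0,0,0,0.068,0,0,0,0,0,0.073,0,0,0,0,0,0.076,0,0,0,0,0,0.078,0,0,0,0,0,0.078,0,0,0])

```text
t: 13.0
tool_pos: [0.4344, 0.2168, 0.134]
tool_rot: [2.089, 2.345, 0.004]
contact_force: [-2.8, -0.6, 2.3]
opening: 0.0632
grip_force: 55.9
```

Request:
apply_moves(rows=[0,0,0,0,0,0,0,0,0,0,0,0,0,0,0,0,0,0,0,0,0,0,0,0,0,0,0,0,0,0], grip=1)

```text
t: 13.5
tool_pos: [0.4339, 0.2166, 0.1329]
tool_rot: [2.089, 2.345, 0.003]
contact_force: [0.2, -0.7, -0.1]
opening: 0.0854
grip_force: 0.0
```

Request:
apply_moves(rows=[0,0,-0.03,0,0,0,0,0,-0.08,0,0,0,0,0,-0.15,0,0,0,0,0,-0.195,0,0,0,0,0,-0.195,0,0,0,-0.08,-0.013,-0.195,0,0,0,-0.16,-0.026,-0.195,0,0,0,-0.23,-0.038,-0.195,0,0,0,-0.263,-0.043,-0.195,0,0,0,-0.263,-0.043,-0.195,0,0,0,-0.263,-0.043,-0.195,0,0,0])

```text
t: 14.6
tool_pos: [0.4259, 0.0568, 0.2487]
tool_rot: [-2.09, -2.344, -0.002]
contact_force: [-0.2, 0.2, 0.4]
opening: 0.0851
grip_force: 0.0
```

Run:
```python
from h import *
o=ctrl.get_obs();im,d=ctrl.get_image("wrist");P=wrist(d,o);cv2.imwrite("pics/w3.png",im)
for c0 in((.427,.056),):
    k=(d>0)&(abs(P[...,2]-.11)<.006)&(np.hypot(P[...,0]-c0[0],P[...,1]-c0[1])<.045);q=P[k]
    if len(q)>50: print(len(q),q.mean(0).round(4),cv2.minEnclosingCircle(q[:,:2].astype(np.float32)))
print(o["tool_pos"])
im,d=ctrl.get_image("scene");P=fixed("scene",d);s=np.s_[191:221,258:296];q=P[s].reshape(-1,3);q=q[abs(q[:,2]-.11)<.006];print(cv2.minEnclosingCircle(q[:,:2].astype(np.float32)),len(q))
cv2.imwrite("pics/scene3.png",im)
```

```text
9524 [0.4283 0.0598 0.1094] ((0.42836564779281616, 0.057839784771203995), 0.031615763902664185)
[0.42592557 0.05679085 0.24869165]
((0.4328360855579376, 0.21786081790924072), 0.031179895624518394) 165
```

Request:
apply_moves(rows=[0.001,0.003,0.08,0,0,0,0.001,0.003,0.15,0,0,0,0.001,0.003,0.19,0,0,0,0.001,0.003,0.198,0,0,0,0.001,0.003,0.198,0,0,0])

```text
t: 15.2
tool_pos: [0.4277, 0.0585, 0.1302]
tool_rot: [-2.087, -2.346, -0.0]
contact_force: [-0.6, -0.3, 0.4]
opening: 0.0853
grip_force: 0.0
```

Request:
apply_moves(rows=[0,0,0,0,0,0,0,0,0,0,0,0,0,0,0,0,0,0,0,0,0,0,0,0,0,0,0,0,0,0,0,0,0,0,0,0], grip=0, grip_force=60)

```text
t: 15.8
tool_pos: [0.4293, 0.0578, 0.1332]
tool_rot: [2.088, 2.344, 0.006]
contact_force: [-3.8, 0.1, 6.1]
opening: 0.0628
grip_force: 65.0
```

Request:
apply_moves(rows=[0,0,-0.02,0,0,0,0,0,-0.05,0,0,0,0,0,-0.07,0,0,0,0,0,-0.08,0,0,0,0,0,-0.08,0,0,0,0,0,-0.08,0,0,0,0,0,-0.08,0,0,0,0,0,-0.08,0,0,0])

```text
t: 16.6
tool_pos: [0.4276, 0.0576, 0.1779]
tool_rot: [-2.089, -2.345, -0.001]
contact_force: [0.5, 0.5, -4.7]
opening: 0.0629
grip_force: 67.0
```

```bash
python3 -c "
from h import *
F()"
```

```text
16.9 F [-0.13 -0.17 -5.11] [0.63 0.42 0.42] tq [0.06 0.01 0.02] op 0.0631144840261611 67.04470753669739 [0.428  0.0576 0.1787]
```

This one is about 0.52 kg, so it is the heaviest. I'll raise it straight up to hold it.

Request:
apply_moves(rows=[0,0,-0.03,0,0,0,0,0,-0.08,0,0,0,0,0,-0.14,0,0,0,0,0,-0.2,0,0,0,0,0,-0.25,0,0,0,0,0,-0.28,0,0,0,0,0,-0.292,0,0,0,0,0,-0.292,0,0,0,0,0,-0.292,0,0,0,0,0,-0.292,0,0,0,0,0,-0.292,0,0,0])

```text
t: 18.0
tool_pos: [0.4274, 0.0575, 0.3524]
tool_rot: [-2.089, -2.344, 0.0]
contact_force: [-0.4, 0.5, -4.7]
opening: 0.0627
grip_force: 67.5
```

Run:
```python
from h import *
F();im,d=ctrl.get_image("side");cv2.imwrite("pics/end.png",im)
im,d=ctrl.get_image("scene");cv2.imwrite("pics/end2.png",im)
```

```text
18.3 F [ 0.03 -0.07 -4.53] [0.47 0.62 0.49] tq [-0.01  0.02  0.01] op 0.06303802367410721 67.47177958488464 [0.4278 0.0575 0.3539]
```

View pics/end.png

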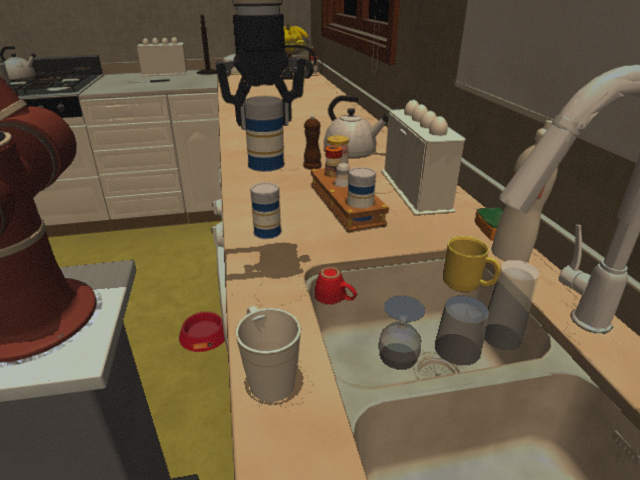

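View pics/end2.png

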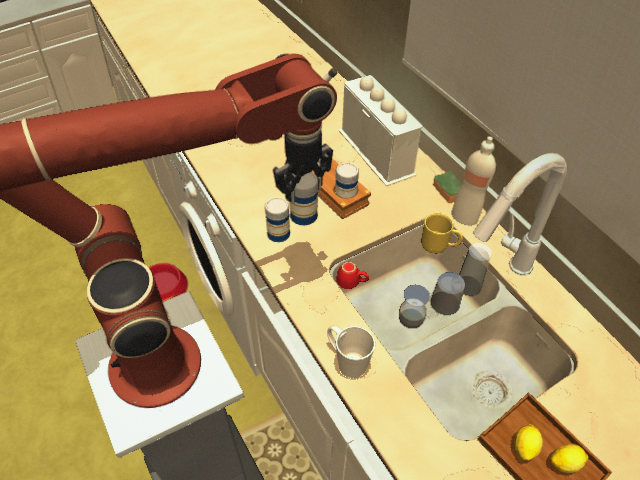

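In the side view, the lightest tin is seated in the well (361,188), the middle one stands on the worktop (265,210) and the heaviest is held upright (265,135). The mug, salt and spice jar are unmoved.

```bash
python3 -c "
from station import ctrl
print(ctrl.finish_job())"
```

```text
the job is handed in; nothing more can be done
None
```

The job is handed in: the lightest tin (about 0.1 kg) is fully down in the rack's free well, the middle one (about 0.28 kg) stands on the worktop, and the heaviest (about 0.5 kg) is held upright about 22 cm above the front of the worktop.

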